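Sort the washed handful: release the wash-test coupon and put each thing where it belongs

ROBOT

A 6-joint arm with a two-finger parallel gripper is mounted at the origin on a cart in front of the work surface, level with it; the furniture and walls round the work are solid. World frame = base frame: x ahead of the robot, y to its left, z up, the work surface at z = 0. Lengths are in m, angles in rad, forces in N, time in s.
With the tool pointing down it reaches from about 0.375 to 0.9 m from the base axis. Payload 3.1 kg.
Tool frame: the origin (TCP) lies between the finger pads; the fingertips stand robot.finger_overhang ahead of it and the grasp point (between the pads) lies 3 mm ahead of it (robot.finger_overhang is the distance from the TCP to the fingertips, in m); z points along the fingers, y is the line along which they close (so a half turn about z gives the same grasp; the last joint's range is limited). The gripper opens to 87 mm and grips with 3 to 60 N. Pads are 19 mm wide; open, the fingers measure 117 mm over their backs; the gripper's body (75 mm by 190 mm) begins 51 mm behind the grasp point.
Start: joints at [-1.312, 0.527, 1.433, -0, 1.181, -0.178], TCP at [0.264, -0.566, 0.245] pointing down, gripper open.
Joint ranges: [-3.08, 3.08], [-0.75, 2.2], [0.22, 2.44], [-1.43, 4.57], [0, 2.65], [-2.85, 2.85]. Speed limits (rad/s): [2.79, 2.79, 3.14, 3.14, 3.14, 3.14].

INTERFACE

Orientations are given as a unit quaternion [x, y, z, w].
In Python, from rig import get_obs, vision, hand_in, nets, robot gives the robot as it stands.
- The arm moves only by the tool apply_moves, never from a script. Its argument "series" is a list of rows, each an object with "offset": the shift along the world's x, y, z in cm, a list of three; "rot": the turn, a rotation vector about the world's x, y, z in degrees, a list of three. A call has 1 to 20 rows; each row is the pose to reach, as a shift and turn from the pose commanded when the call began; what a row does not reach only later rows make up. A row lasts 1/10 s, in which the tool goes at most 50 mm and 8.59 degrees, less where a joint would pass 70% of its speed; a pose out of reach is approached as far as the arm can. A call with a gripper value outside its range is refused whole. "hand" is the opening, from 0 (shut) to 1 (fully open), set as the call begins (left out, the last holds). The fingers move at their own pace and stop on an object; "newtons" is the grip in N (left out, the last holds). Time passes only in rows, so rows that repeat a pose let the fingers close. It gives the time, the measured TCP pose, the force, the opening and the grip force at its end, in the units of the state.
- get_obs(): the state, without advancing time (a new reading comes with each control period).
- vision.camera(name): name is "scene" or "side" or "wrist"; returns the picture (420x560x3 uint8, red, green, blue); there is no depth.
- vision.calibration(name): a dict with "K" (3x3 intrinsics, pixels), "k1" (the pictures are not rectified: a ray, as slopes to the right and down, at radius r is drawn at 1 + k1 r^2 times it, then the intrinsics apply), "R" (3x3) and "t" (3): a world point X has camera coordinates R X + t. Camera axes: x right, y down, z forward; pixel columns grow to the right and rows downward; lengths in m; the calibration is good to about 2 mm. A picture is of the moment at which its call begins: read the wrist's pose just before it. calibration takes no time and is no camera call; for the wrist camera it gives the pose at the moment of the call.
- hand_in(): hands the job in; it is judged then, once.
Trained networks look in the newest picture that a camera, given by its name, has taken for a name from the list of things; names that differ only in an ending like _2 or _b are one class to them, and where a whole thing is asked for, a point or a joint stands for the part that bears it (a point fixed in the world has none). Each returns a list of dicts, best first, with "conf" (0 to 1); they miss things now and then, are a little off and sometimes report something else, mostly with a low value. They report only what shows in the picture. A call takes as long as a camera call.
- nets.search_frame(camera, query): "centre" ([x, y, z] in m, in world coordinates, good to about 4 mm: the middle of the surface that is visible of it).
- nets.spot_point(camera, query): "centre" ([x, y, z] in m, in world coordinates, good to about 4 mm: a listed point, or the origin of a listed thing).
The state is a dict: "time": time; "q": joint angles; "joint_velocities": joint speeds; "joint_torque": joint torques, N m; "position": TCP position; "tool_rot": TCP orientation; "ft_force": force on the tool from outside, world axes, zero at the start; "moment": the same for the moment, N m; "grip_width": finger opening in m; "grip_force": force on a finger pad.
Only numpy, scipy, OpenCV 4.12 (cv2) and the standard library are available. Lean on these libraries where they do the work, as an engineer would, in place of code of your own. Each camera call takes 0.05 s, during which the arm holds its last target. There are 200 camera calls.

TASK

Sort the clean load that came out of the washer. Swing the red-tipped clamp bar of the coupon holder well up, then slide the steel test coupon out from beneath it and lay it flat in the yellow record tray, in line with the tray; lay the handpiece across both green saddles of the oiling cradle, and lay the scaler and the tweezers across the two blue combs of the instrument rack, one in each lane. Let go of everything and leave it lying still.

Things in the scene. Friction and masses are not known exactly. Their poses are not given: they have to be found in the camera images.
- holder: Fixed coupon holder: aluminium plate 92x76x8 mm, grey block 48 (x) x 50 (y) mm. Origin on the table under the block's middle; x to the bar's hinge, y to the channel's closed end. Channel floor z = 26 mm. Lips 2 mm above the coupon's long edges, y = -20 to +20, |x| = 11 to 22, tops z = 36; lugs to z = 48. The coupon leaves only toward -y and is free of the lips after sliding 45 mm.
- clamp_bar (a joint): Clamp bar over the coupon, rad: 0 = down, grows as its free end swings up and over to the holder's +x; stop at 1.9. Hinge axis along holder y through x = 38, y = 2, z = 41 mm. Light (0.5 N at the grip) and stays at any angle. A 6 mm pin under it stands in the coupon's hole when down; clear from 0.2 rad. Well up: over 1 rad.
- bar_grip (a point): Middle of the red plastic grip on the bar's free end, 85 mm from the hinge axis. The grip is 30 mm long (along the bar), 14 mm wide (holder y), 11 mm thick. With the bar down it lies at x = -47, y = 2, z = 41 mm of the holder frame with free air beside it and below it. Axes of the bar: parallel to the holder's when down.
- coupon: Loose test coupon: flat steel plate 30 (x) x 90 (y) x 5 mm, 80 g, brick-red patch on top, 13 mm hole at y = +23. Origin: centre of its underside, z up. It starts in the holder at x = 0, y = -21, z = 26 mm with the same axes; its last 41 mm (patch end, -y) stick out free of the block and can be taken across the 30 mm width.
- handpiece: Loose grey-white dental handpiece with a red ring, lying on the table: 144 mm along its y, 31 mm over the bent head, 18 mm high, 70 g. Origin at its underside near mid-length; y runs from the head (-70) to the tail (+60). Nearly round; at y = +10 its middle is at x = -4, z = 9 mm, 20 mm wide: take it there. It may roll a little; that is fine.
- scaler: Loose slim steel scaler with a yellow ring, lying on the table: 170 mm along its y with thin hooked tips; round handle 8 mm thick from y = -52 to +52 mm, so it can roll. Origin under the middle of the handle. 22 g.
- tweezers: Loose steel tweezers lying flat on the table, one rigid piece: 153 mm along their y, 10 mm high, 16 mm wide at y = 0 (x = -9 to +6 mm). Origin at the underside near mid-length, z up. 24 g.
- record_tray: Fixed record tray for coupons: shallow, yellow rim, grey floor; 142 (x) x 112 (y) mm outside, inside 132 x 102 mm, floor at z = 6, rim z = 10 mm. Origin on the table under its centre, z up. The coupon belongs flat on the floor near the middle (about 20 mm), length along the tray's x, either way round.
- oiling_cradle: Fixed handpiece oiling cradle: steel drip tray with white liner, 136 (x) x 74 (y) x 10 mm, floor z = 3, with two green saddles at x = -36 and +36 mm (9 mm thick). Seats at z = 24 mm, 40 mm wide in y between horns up to z = 41. Origin on the table under its centre. The handpiece belongs across both saddles, length along x (either way round), its origin within about 18 mm of the middle.
- instrument_rack: Fixed instrument rack: steel plate 120 (x) x 128 (y) x 4 mm, two blue combs at x = -38 and +38 mm (10 thick, along y). Seats z = 12; ridges at y = -56, 0, +56 (7 wide) rise to z = 20: two lanes 49 mm wide, centres y = -28, +28. Origin on the table under its centre. Scaler and tweezers lie across both combs along x (either way round), one per lane, origins within 25 mm of x = 0.

How it is judged:
By the outcome, as a careful person would: the job done as asked, in the order asked, and still so for the second after the job is handed in, with the robot touching nothing.
It also fails if it takes over 131 s, if anything falls off the work surface, if the arm or the gripper's body presses on something with over 40 N, if the wrist force passes 120 N, or if a joint passes its speed limit or range.

## Working session

There is one attempt and no reset: what is moved stays moved. The work goes in short steps, Python scripts to look and compute and a tool call to move; the robot and the scene stay as the last step left them, time stands still between calls to the robot, and variables do not carry over. Pictures are saved under pics/ and viewed, at most 18 in all, crops included, and the job is handed in when it is done.

Besides the shell and the picture viewer there is one more tool, called after "Call:" as name(argument=value, ...), one argument or row to a line, values as JSON. apply_moves: Moves the arm, as the interface text tells. Its arguments: {"type":"object","properties":{"series":{"type":"array"},"hand":{"type":"number"},"newtons":{"type":"number"}},"required":["series"]}

```bash
ls; mkdir -p pics
python3 - <<'E'
from rig import get_obs, vision, nets, robot
import cv2
print(robot.finger_overhang, get_obs())
for c in ["scene","side"]:
    im=vision.camera(c); cv2.imwrite(f"pics/{c}0.png",im[:,:,::-1])
    for q in ["holder","bar_grip","coupon","handpiece","scaler","tweezers","record_tray","oiling_cradle","instrument_rack"]:
        r=nets.spot_point(c,q)
        print(c,q,[([round(v,3) for v in d["centre"]],round(d["conf"],2)) for d in r[:3]])
    k=vision.calibration(c); print(k)
E
```

```text
pics
0.022 {'time': 0.0, 'q': array([-1.31249685e+00,  5.28471217e-01,  1.43388135e+00, -9.62682380e-08,
        1.18141300e+00, -1.78540543e-01]), 'joint_velocities': array([ 9.98653546e-04, -7.71399880e-04,  3.12161689e-03, -9.16920075e-04,
       -5.42429214e-05,  1.25110871e-04]), 'joint_torque': array([ 1.22351361e-03, -4.40038705e+01, -1.76591384e+01,  6.34181849e-02,
        5.81452344e-02, -1.50739511e-04]), 'position': array([ 0.26425105, -0.56563789,  0.24357516]), 'tool_rot': array([ 9.76240451e-01,  2.16687334e-01, -4.33603345e-05, -1.08559178e-03]), 'ft_force': array([ 0.06503486, -0.50490063,  0.46191937]), 'moment': array([-6.31982110e-03,  1.23891189e-06, -5.53532002e-02]), 'grip_force': 0.0, 'grip_width': 0.08728255761098515}
scene holder [([0.566, 0.345, -0.002], 0.8), ([0.565, -0.25, -0.004], 0.47)]
scene bar_grip [([0.515, 0.349, 0.042], 0.62)]
scene coupon [([0.56, 0.33, 0.029], 0.66)]
scene handpiece [([0.433, -0.223, -0.003], 0.53)]
scene scaler [([0.438, 0.048, 0.0], 0.41)]
scene tweezers [([0.439, 0.289, -0.004], 0.73)]
scene record_tray [([0.547, -0.045, -0.
[... 756 characters left out ...]
([0.431, -0.219, -0.003], 0.46), ([0.514, 0.353, 0.045], 0.27)]
side scaler [([0.44, 0.049, -0.001], 0.43)]
side tweezers [([0.446, 0.285, -0.001], 0.44)]
side record_tray [([0.55, -0.051, -0.003], 0.62)]
side oiling_cradle [([0.56, -0.248, -0.002], 0.91)]
side instrument_rack [([0.556, 0.149, -0.003], 0.85)]
{'K': array([[427.37429424,   0.        , 274.03736501],
       [  0.        , 427.37429424, 208.00066276],
       [  0.        ,   0.        ,   1.        ]]), 'k1': -0.06378011350606137, 'R': array([[-0.98438926, -0.17493638,  0.0193661 ],
       [-0.11052038,  0.52874937, -0.84155175],
       [ 0.1369782 , -0.83055486, -0.53982923]]), 't': array([0.50373985, 0.09283439, 0.88386694])}
```

View pics/scene0.png

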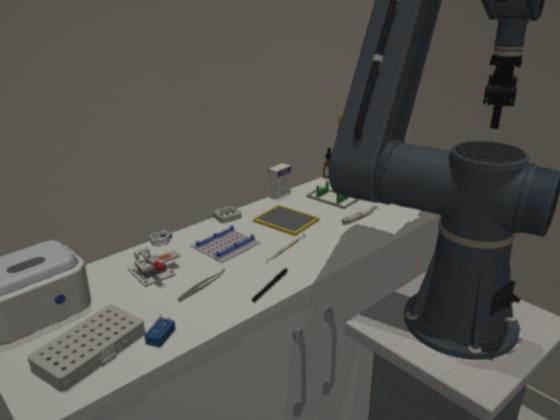

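View pics/side0.png

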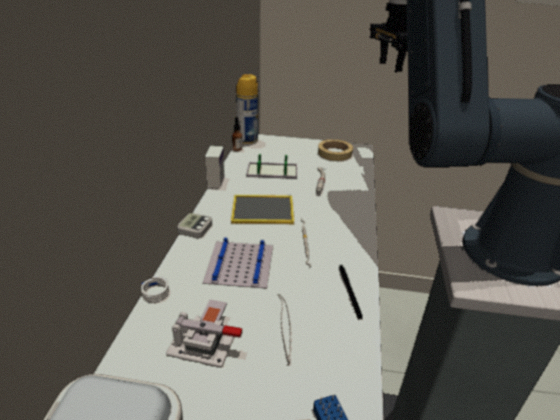

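The side view shows the coupon holder near the bottom (red grip at 232,331, coupon patch at 211,314), rack at 240,262, tray at 263,208, cradle at 272,170. The handpiece (321,182), scaler (306,242) and tweezers (286,330) lie on the robot's side. The nets agree with this. Next I'll locate the obstacles and work out the wrist camera geometry.

```bash
cat > h.py <<'E'
import numpy as np, cv2
from scipy.spatial.transform import Rotation as Rn
from rig import get_obs, vision, nets, robot
def pix2w(cal,uv,z=0.):
    K=cal["K"]; d=(np.array(uv,float)-K[:2,2])/[K[0,0],K[1,1]]
    p=d.copy()
    for _ in range(20): p=d/(1+cal["k1"]*(p@p))
    R,t=np.array(cal["R"]),np.array(cal["t"]); c=-R.T@t; r=R.T@[p[0],p[1],1]
    return c+r*(z-c[2])/r[2]
def w2pix(cal,X):
    p=np.array(cal["R"])@np.array(X)+cal["t"]; s=p[:2]/p[2]; s=s*(1+cal["k1"]*(s@s))
    return s*[cal["K"][0,0],cal["K"][1,1]]+cal["K"][:2,2]
def snap(cam,name,scale=1):
    cal=vision.calibration(cam); im=vision.camera(cam)[:,:,::-1]
    cv2.imwrite(f"pics/{name}.png",im); np.save(f"pics/{name}.npy",cal,allow_pickle=True); return cal,im
def load(name): return np.load(f"pics/{name}.npy",allow_pickle=True).item(), cv2.imread(f"pics/{name}.png")
def rect(name,x0,x1,y0,y1,z,ppm=1.0,out=None):
    """top view on plane z: column = -y (left = +y), row = -x (up = +x); ppm px per mm"""
    cal,im=load(name); W=int((y1-y0)*1000*ppm);H=int((x1-x0)*1000*ppm)
    m=np.zeros((H,W,2),np.float32)
    for i in range(H):
        for j in range(W): m[i,j]=w2pix(cal,[x1-i/1000/ppm,y1-j/1000/ppm,z])
    o=cv2.remap(im,m,None,cv2.INTER_LINEAR); cv2.imwrite(f"pics/{out}.png",o); return o
E
python3 - <<'E'
from h import *
c=vision.calibration("side")
for n,uv in dict(spray=(248,140),bottle=(238,150),box=(213,187),tape=(335,152),meter=(195,230),ring=(153,290),pen=(350,292),whitebit=(365,157),hp_a=(319,190),hp_b=(322,170),sc_a=(303,220),sc_b=(309,265),tw_a=(281,296),tw_b=(289,361)).items(): print(n,pix2w(c,uv).round(3))
print("spray top", w2pix(c,[.75,-.5,.2]))
w=vision.calibration("wrist"); R=np.array(w["R"]); print("wrist cam",-R.T@w["t"],R.round(3),w["K"],w["k1"])
E
```

```text
spray [ 0.673 -0.439  0.   ]
bottle [ 0.685 -0.361  0.   ]
box [ 0.693 -0.132  0.   ]
tape [ 0.399 -0.41   0.   ]
meter [0.677 0.057 0.   ]
ring [0.691 0.25  0.   ]
pen [0.338 0.185 0.   ]
whitebit [ 0.31  -0.395  0.   ]
hp_a [ 0.426 -0.173  0.   ]
hp_b [ 0.428 -0.285  0.   ]
sc_a [ 0.45 -0.03  0.  ]
sc_b [0.42  0.124 0.   ]
tw_a [0.46  0.219 0.   ]
tw_b [0.425 0.355 0.   ]
spray top [227.09440901  69.43063642]
wrist cam [ 0.33439341 -0.53304722  0.38553047] [[ 0.423 -0.906  0.   ]
 [-0.87  -0.406  0.28 ]
 [-0.254 -0.119 -0.96 ]] [[360.32158468   0.         281.56229603]
 [  0.         360.32158468 207.3683574 ]
 [  0.           0.           1.        ]] -0.030582518118742987
```

Call:
apply_moves(
  series=[
    {"offset": [2, 4, 1], "rot": [0, 0, -6]},
    {"offset": [4, 8, 2], "rot": [0, 0, -12]},
    {"offset": [6, 12, 3], "rot": [0, 0, -18]},
    {"offset": [8, 16, 4], "rot": [0, 0, -25]},
    {"offset": [10, 20, 4], "rot": [0, 0, -25]},
    {"offset": [11, 24, 4], "rot": [0, 0, -25]},
    {"offset": [12, 28, 4], "rot": [0, 0, -25]},
    {"offset": [13, 32, 4], "rot": [0, 0, -25]},
    {"offset": [14, 36, 4], "rot": [0, 0, -25]},
    {"offset": [15.5, 39.5, 4], "rot": [0, 0, -25]},
    {"offset": [15.5, 39.5, 4], "rot": [0, 0, -25]},
    {"offset": [15.5, 39.5, 4], "rot": [0, 0, -25]},
    {"offset": [15.5, 39.5, 4], "rot": [0, 0, -25]},
  ],
)

```text
time: 2.3
position: [0.4195, -0.1722, 0.2847]
tool_rot: [1.0, 0.0, 0.0, 0.0]
ft_force: [-0.2, 0.3, 0.0]
grip_width: 0.0873
grip_force: 0.0
```

Run:
```python
from h import *
snap("wrist","w1"); o=get_obs(); print(o["position"],o["tool_rot"],o["ft_force"])
for q in ["handpiece","scaler","record_tray","oiling_cradle","instrument_rack"]:
    r=nets.spot_point("wrist",q)
    print(q,[([round(v,3) for v in d["centre"]],round(d["conf"],2)) for d in r[:2]])
rect("w1",.35,.70,-.36,.16,0,1.5,"r1")
```

```text
[ 0.41938604 -0.17242355  0.28464049] [ 9.99999845e-01 -4.45644653e-04  1.28985317e-04  3.09097894e-04] [ 0.07144561 -0.38632352 -0.51110795]
handpiece [([0.436, -0.215, -0.003], 0.85)]
scaler [([0.435, 0.047, 0.0], 0.81)]
record_tray [([0.55, -0.049, 0.001], 0.86)]
oiling_cradle [([0.564, -0.248, -0.0], 0.76)]
instrument_rack []
```

Call:
apply_moves(
  series=[
    {"offset": [1, 5, 0], "rot": [0, 0, 0]},
    {"offset": [2, 10, 0], "rot": [0, 0, 0]},
    {"offset": [3, 15, 0], "rot": [0, 0, 0]},
    {"offset": [3, 20, 0], "rot": [0, 0, 0]},
    {"offset": [3, 25, 0], "rot": [0, 0, 0]},
    {"offset": [3, 30, 0], "rot": [0, 0, 0]},
    {"offset": [3, 35, 0], "rot": [0, 0, 0]},
    {"offset": [3, 40, 0], "rot": [0, 0, 0]},
    {"offset": [3, 42, 0], "rot": [0, 0, 0]},
    {"offset": [3, 42, 0], "rot": [0, 0, 0]},
    {"offset": [3, 42, 0], "rot": [0, 0, 0]},
  ],
)

```text
time: 3.7
position: [0.4493, 0.2485, 0.2843]
tool_rot: [1.0, 0.001, -0.0, 0.0]
ft_force: [0.0, -0.2, -0.8]
grip_width: 0.0872
grip_force: 0.0
```

Run:
```python
from h import *
snap("wrist","w2"); o=get_obs(); print(o["time"],o["position"],o["tool_rot"],o["ft_force"])
for q in ["holder","coupon","bar_grip","scaler","tweezers","instrument_rack"]:
    r=nets.spot_point("wrist",q)
    print(q,[([round(v,3) for v in d["centre"]],round(d["conf"],2)) for d in r[:2]])
rect("w2",.35,.70,.02,.45,0,1.5,"r2")
```

```text
3.75 [0.44934684 0.24780487 0.28429125] [ 9.99999841e-01 -5.76406910e-06 -3.60909852e-04  4.34059004e-04] [ 0.22857348 -0.37758078  0.24194699]
holder [([0.563, 0.35, -0.001], 0.94)]
coupon [([0.558, 0.322, 0.029], 0.96)]
bar_grip [([0.513, 0.353, 0.045], 0.84)]
scaler [([0.563, 0.35, -0.003], 0.73), ([0.438, 0.046, -0.001], 0.66)]
tweezers [([0.445, 0.286, -0.002], 0.87)]
instrument_rack [([0.56, 0.145, 0.001], 0.63)]
```

View pics/r1.png

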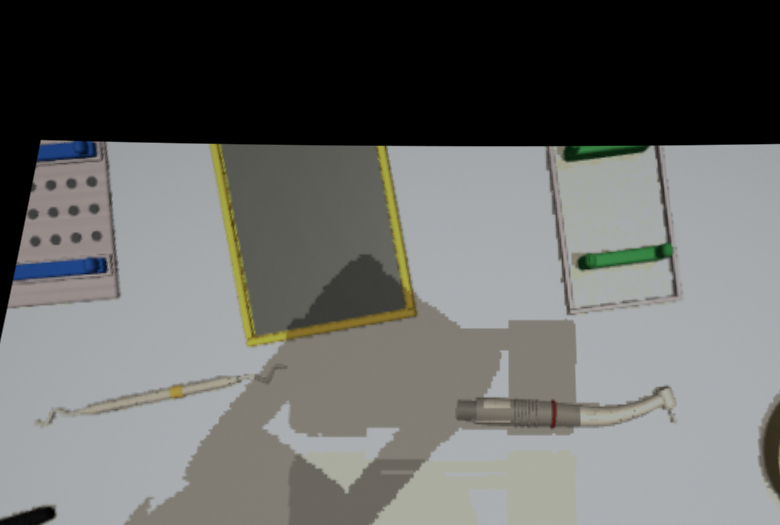

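View pics/r2.png

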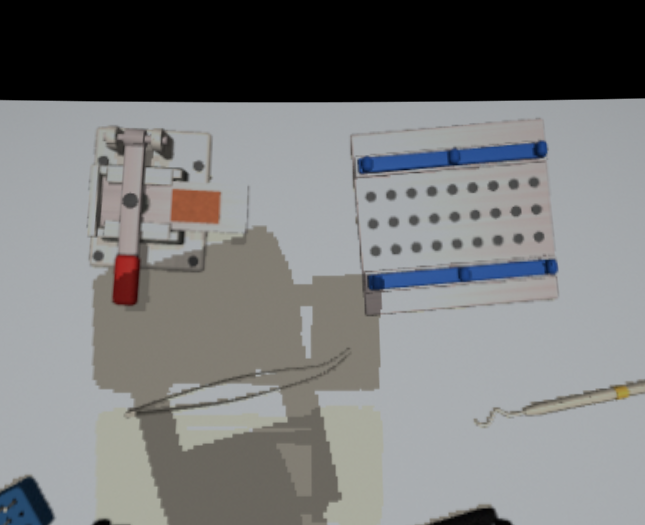

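The top views (left is +y, up is +x, 1.5 px/mm) show these:
- **r2:** red grip at 126,280, bar pointing up, coupon patch at 195,205, rack centred at 454,217 with about +5° yaw, and holder yaw about -2.5°.
- **r1:** tray yaw about +10°, cradle about +5°, handpiece with its head on the right and red ring at 554,413, and scaler with its ring at 176,392.

Bar first.

Call:
apply_moves(
  hand=0.6,
  newtons=4,
  series=[
    {"offset": [2, 3.5, -4], "rot": [0, 0, -2.5]},
    {"offset": [4, 7, -8], "rot": [0, 0, -2.5]},
    {"offset": [6.4, 10.4, -12], "rot": [0, 0, -2.5]},
    {"offset": [6.4, 10.4, -15], "rot": [0, 0, -2.5]},
    {"offset": [6.4, 10.4, -17], "rot": [0, 0, -2.5]},
    {"offset": [6.4, 10.4, -17], "rot": [0, 0, -2.5]},
    {"offset": [6.4, 10.4, -17], "rot": [0, 0, -2.5]},
  ],
)

```text
time: 4.75
position: [0.5137, 0.3523, 0.1147]
tool_rot: [1.0, -0.022, -0.0, 0.0]
ft_force: [-0.5, -0.1, 0.7]
grip_width: 0.0529
grip_force: 0.0
```

Run:
```python
from h import *
snap("wrist","w3"); o=get_obs(); print(o["time"],o["position"],o["tool_rot"],o["ft_force"])
for q in ["holder","coupon","bar_grip"]:
    r=nets.spot_point("wrist",q)
    print(q,[([round(v,3) for v in d["centre"]],round(d["conf"],2)) for d in r[:2]])
```

```text
4.8 [0.51435368 0.35261861 0.11581331] [ 9.99758763e-01 -2.19377544e-02  9.67148036e-04 -4.63252001e-04] [0.15867863 0.73438073 0.44127596]
holder [([0.562, 0.352, -0.001], 0.61)]
coupon [([0.56, 0.322, 0.026], 0.56)]
bar_grip [([0.515, 0.354, 0.045], 0.59), ([0.563, 0.35, -0.001], 0.53)]
```

View pics/w3.png

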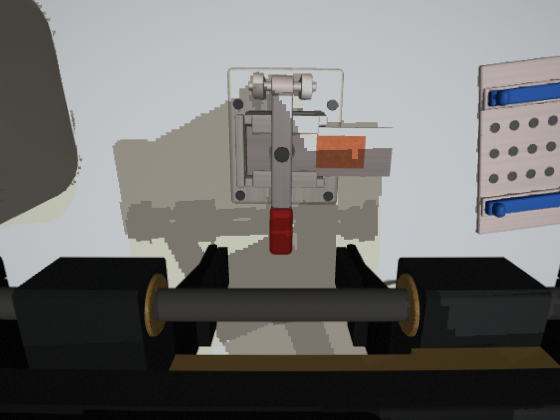

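The red grip (281,232) sits between the fingers (229 and 345), and the bar runs straight up the picture. Descending to close.

Call:
apply_moves(
  series=[
    {"offset": [0, 0, -3], "rot": [0, 0, 0]},
    {"offset": [0, 0.1, -5.5], "rot": [0, 0, 0]},
    {"offset": [0, 0.1, -7.1], "rot": [0, 0, 0]},
    {"offset": [0, 0.1, -7.1], "rot": [0, 0, 0]},
    {"offset": [0, 0.1, -7.1], "rot": [0, 0, 0]},
  ],
)

```text
time: 5.45
position: [0.514, 0.3539, 0.0443]
tool_rot: [1.0, -0.022, 0.001, -0.0]
ft_force: [-0.6, 0.8, 0.1]
grip_width: 0.0522
grip_force: 0.0
```

Call:
apply_moves(
  hand=0,
  newtons=5,
  series=[
    {"offset": [0, 0, 0], "rot": [0, 0, 0]},
    {"offset": [0, 0, 0], "rot": [0, 0, 0]},
    {"offset": [0, 0, 0], "rot": [0, 0, 0]},
    {"offset": [0, 0, 0], "rot": [0, 0, 0]},
    {"offset": [0, 0, 0], "rot": [0, 0, 0]},
    {"offset": [0, 0, 0], "rot": [0, 0, 0]},
    {"offset": [0, 0, 0], "rot": [0, 0, 0]},
    {"offset": [0, 0, 0], "rot": [0, 0, 0]},
  ],
)

```text
time: 6.25
position: [0.5134, 0.3531, 0.0434]
tool_rot: [1.0, -0.022, -0.0, 0.0]
ft_force: [-0.5, -3.9, 0.5]
grip_width: 0.0139
grip_force: 5.0
```

Call:
apply_moves(
  newtons=4,
  series=[
    {"offset": [0.04, -0.1, 0.85], "rot": [0, 0, 0]},
    {"offset": [0.17, -0.1, 1.7], "rot": [0, 0, 0]},
    {"offset": [0.38, -0.1, 2.5], "rot": [0, 0, 0]},
    {"offset": [0.67, -0.1, 3.3], "rot": [0, 0, 0]},
    {"offset": [1.04, -0.1, 4.1], "rot": [0, 0, 0]},
    {"offset": [1.5, -0.15, 4.8], "rot": [0, 0, 0]},
    {"offset": [2.0, -0.15, 5.5], "rot": [0, 0, 0]},
    {"offset": [2.6, -0.2, 6.1], "rot": [0, 0, 0]},
    {"offset": [3.2, -0.2, 6.65], "rot": [0, 0, 0]},
    {"offset": [3.9, -0.25, 7.15], "rot": [0, 0, 0]},
    {"offset": [4.65, -0.3, 7.6], "rot": [0, 0, 0]},
    {"offset": [5.4, -0.3, 7.9], "rot": [0, 0, 0]},
    {"offset": [6.2, -0.35, 8.2], "rot": [0, 0, 0]},
    {"offset": [7.0, -0.4, 8.35], "rot": [0, 0, 0]},
    {"offset": [7.0, -0.4, 8.35], "rot": [0, 0, 0]},
    {"offset": [7.0, -0.4, 8.35], "rot": [0, 0, 0]},
  ],
)

```text
time: 7.85
position: [0.5842, 0.3493, 0.1271]
tool_rot: [1.0, -0.022, 0.001, 0.0]
ft_force: [0.5, -4.8, -0.8]
grip_width: 0.0139
grip_force: 4.0
```

Call:
apply_moves(
  hand=0.6,
  series=[
    {"offset": [0, 0, 0], "rot": [0, 0, 0]},
    {"offset": [0, 0, 0], "rot": [0, 0, 0]},
    {"offset": [0, 0, 0], "rot": [0, 0, 0]},
    {"offset": [0, 0, 0], "rot": [0, 0, 0]},
    {"offset": [0, 0, 0], "rot": [0, 0, 0]},
    {"offset": [0, 0, 3], "rot": [0, 0, 0]},
    {"offset": [0, 0, 6], "rot": [0, 0, 0]},
    {"offset": [-1, -2, 10], "rot": [0, 0, 0]},
    {"offset": [-2, -6, 12], "rot": [0, 0, 0]},
    {"offset": [-5, -10, 12], "rot": [0, 0, 0]},
    {"offset": [-5, -10, 12], "rot": [0, 0, 0]},
    {"offset": [-5, -10, 12], "rot": [0, 0, 0]},
  ],
)

```text
time: 9.05
position: [0.5327, 0.249, 0.2474]
tool_rot: [1.0, -0.022, -0.0, -0.0]
ft_force: [1.0, 0.4, 1.2]
grip_width: 0.0526
grip_force: 0.0
```

Run:
```python
from h import *
snap("wrist","w4"); o=get_obs(); print(o["time"],o["position"],o["tool_rot"],o["ft_force"])
for q in ["holder","coupon","bar_grip"]:
    r=nets.spot_point("wrist",q)
    print(q,[([round(v,3) for v in d["centre"]],round(d["conf"],2)) for d in r[:2]])
rect("w4",.48,.66,.22,.42,.031,3,"r4")
```

```text
9.1 [0.5339601  0.24989392 0.24755891] [ 9.99759732e-01 -2.18995152e-02  8.10884485e-04 -4.80656157e-04] [ 1.22606944 -0.45031208  0.70327889]
holder [([0.563, 0.352, 0.0], 0.72)]
coupon [([0.559, 0.324, 0.026], 0.84)]
bar_grip [([0.589, 0.35, 0.126], 0.59)]
```

View pics/r4.png

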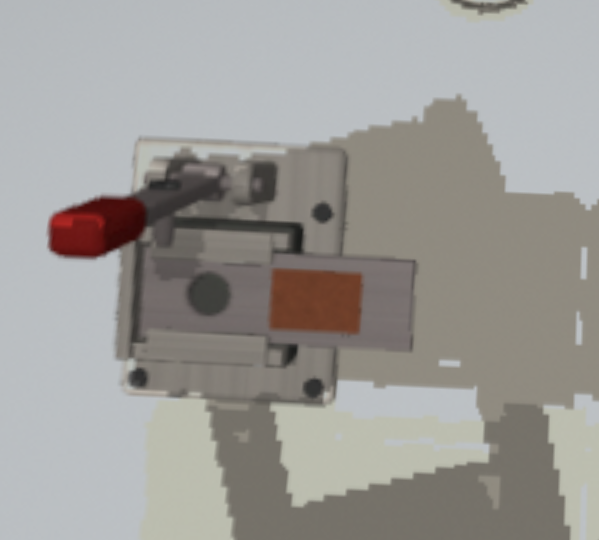

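The bar now stands up at about 1.4 rad. The coupon's free end runs from (415,261) to (412,350) and its hole is at (209,294), so its centre is (0.561, 0.327) with yaw -3°. I'll check the wrist joint before turning the tool.

Run:
```python
from h import *
o=get_obs(); print(o["q"].round(3))
```

```text
[0.249 0.477 1.52  0.    1.143 1.862]
```

Call:
apply_moves(
  series=[
    {"offset": [0.3, 0.3, -0.5], "rot": [0, 0, 8.5]},
    {"offset": [0.6, 0.6, -1], "rot": [0, 0, 17]},
    {"offset": [0.9, 0.9, -2], "rot": [0, 0, 25.5]},
    {"offset": [1.2, 1.2, -3], "rot": [0, 0, 34]},
    {"offset": [1.5, 1.5, -4], "rot": [0, 0, 42.5]},
    {"offset": [1.8, 1.8, -5], "rot": [0, 0, 51]},
    {"offset": [2.0, 2.0, -6], "rot": [0, 0, 59.5]},
    {"offset": [2.2, 2.5, -7], "rot": [0, 0, 68]},
    {"offset": [2.6, 3.0, -8], "rot": [0, 0, 76.5]},
    {"offset": [2.6, 3.0, -9], "rot": [0, 0, 85]},
    {"offset": [2.6, 3.0, -10], "rot": [0, 0, 89.5]},
    {"offset": [2.6, 3.0, -13], "rot": [0, 0, 89.5]},
    {"offset": [2.6, 3.0, -16.5], "rot": [0, 0, 89.5]},
    {"offset": [2.6, 3.0, -18.5], "rot": [0, 0, 89.5]},
    {"offset": [2.6, 3.0, -19.95], "rot": [0, 0, 89.5]},
    {"offset": [2.6, 4.0, -19.95], "rot": [0, 0, 89.5]},
    {"offset": [2.6, 4.85, -19.95], "rot": [0, 0, 89.5]},
    {"offset": [2.6, 4.85, -19.95], "rot": [0, 0, 89.5]},
    {"offset": [2.6, 4.85, -19.95], "rot": [0, 0, 89.5]},
  ],
)

```text
time: 11.15
position: [0.5602, 0.2992, 0.0489]
tool_rot: [0.725, 0.689, 0.001, 0.001]
ft_force: [-0.4, -0.5, -0.9]
grip_width: 0.0522
grip_force: 0.0
```

Run:
```python
from h import *
snap("wrist","w5"); snap("side","s5"); o=get_obs(); print(o["time"],o["position"],o["tool_rot"],o["ft_force"])
```

```text
11.25 [0.55989628 0.29849532 0.04861202] [7.25084430e-01 6.88659407e-01 7.78346127e-04 4.29078590e-04] [ 0.26088304 -0.32626579  0.21213902]
```

View pics/w5.png

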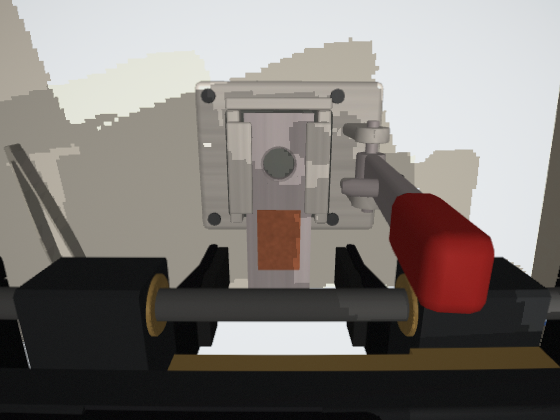

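The coupon (278,250) is between the fingers and square to them, and the upright bar clears the hand. Closing, then sliding out toward holder -y.

Call:
apply_moves(
  hand=0,
  newtons=35,
  series=[
    {"offset": [0, 0, -0.1], "rot": [0, 0, 0]},
    {"offset": [0, 0, -0.1], "rot": [0, 0, 0]},
    {"offset": [0, 0, -0.1], "rot": [0, 0, 0]},
    {"offset": [0, 0, -0.1], "rot": [0, 0, 0]},
    {"offset": [0, 0, -0.1], "rot": [0, 0, 0]},
    {"offset": [0, 0, -0.1], "rot": [0, 0, 0]},
    {"offset": [0, 0, -0.1], "rot": [0, 0, 0]},
  ],
)

```text
time: 11.95
position: [0.5594, 0.298, 0.0465]
tool_rot: [0.725, 0.689, -0.0, 0.0]
ft_force: [-0.3, -0.8, 0.6]
grip_width: 0.0294
grip_force: 35.0
```

Call:
apply_moves(
  series=[
    {"offset": [-0.05, -0.8, 0], "rot": [0, 0, 0]},
    {"offset": [-0.1, -1.6, 0], "rot": [0, 0, 0]},
    {"offset": [-0.13, -2.4, 0], "rot": [0, 0, 0]},
    {"offset": [-0.17, -3.2, 0], "rot": [0, 0, 0]},
    {"offset": [-0.21, -4.0, 0], "rot": [0, 0, 0]},
    {"offset": [-0.26, -4.8, 0], "rot": [0, 0, 0]},
    {"offset": [-0.3, -5.6, 0], "rot": [0, 0, 0]},
    {"offset": [-0.35, -6.4, 0], "rot": [0, 0, 0]},
    {"offset": [-0.4, -7.4, 0], "rot": [0, 0, 0]},
    {"offset": [-0.4, -8.0, 0.5], "rot": [0, 0, 0]},
    {"offset": [-0.4, -8.5, 2], "rot": [0, 0, 0]},
    {"offset": [-0.4, -9, 5], "rot": [0, 0, 0]},
    {"offset": [-0.4, -9, 5], "rot": [0, 0, 0]},
  ],
)

```text
time: 13.25
position: [0.5585, 0.2082, 0.101]
tool_rot: [0.725, 0.688, 0.004, 0.002]
ft_force: [1.3, 0.1, 0.1]
grip_width: 0.0291
grip_force: 35.0
```

Run:
```python
from h import *
snap("wrist","w6"); snap("side","s6"); o=get_obs(); print(o["time"],o["position"],o["tool_rot"],o["ft_force"],o["grip_width"])
```

```text
13.35 [0.5562711  0.20830134 0.09819007] [0.72527787 0.68845448 0.00132491 0.00082631] [-0.60771704 -0.33205058 -1.23250505] 0.029441262729830955
```

View pics/w6.png

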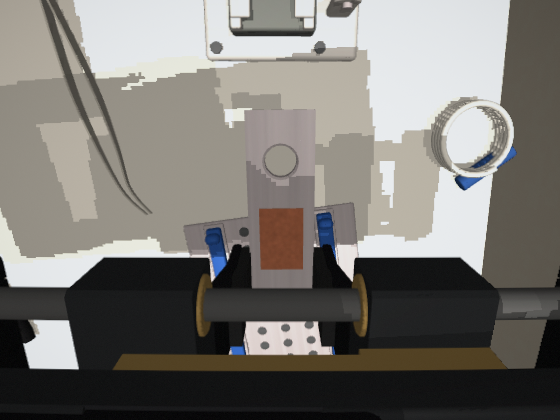

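The coupon is held level at (280,200), free of the holder. Carrying it to the tray with a -76.7° turn.

Call:
apply_moves(
  series=[
    {"offset": [-0.3, -2.5, 0.5], "rot": [0, 0, -7.7]},
    {"offset": [-0.7, -5, 1], "rot": [0, 0, -15.4]},
    {"offset": [-1.0, -7.5, 1], "rot": [0, 0, -23.1]},
    {"offset": [-1.3, -10, 1], "rot": [0, 0, -30.8]},
    {"offset": [-1.7, -12.5, 1], "rot": [0, 0, -38.5]},
    {"offset": [-2.0, -15, 1], "rot": [0, 0, -46.2]},
    {"offset": [-2.3, -18, 1], "rot": [0, 0, -53.9]},
    {"offset": [-2.7, -21, 1], "rot": [0, 0, -61.6]},
    {"offset": [-3.0, -24, 0], "rot": [0, 0, -69.3]},
    {"offset": [-3.35, -26.3, -1], "rot": [0, 0, -76.7]},
    {"offset": [-3.35, -26.3, -2], "rot": [0, 0, -76.7]},
    {"offset": [-3.35, -26.3, -2], "rot": [0, 0, -76.7]},
    {"offset": [-3.35, -26.3, -2], "rot": [0, 0, -76.7]},
  ],
)

```text
time: 14.65
position: [0.5214, -0.0537, 0.076]
tool_rot: [0.996, 0.091, -0.001, -0.001]
ft_force: [0.4, 0.6, -1.0]
grip_width: 0.0293
grip_force: 35.0
```

Run:
```python
from h import *
snap("wrist","w7"); o=get_obs(); print(o["time"],o["position"],o["tool_rot"],o["ft_force"],o["grip_width"])
r=nets.spot_point("wrist","record_tray"); print(r[:1]); r=nets.spot_point("wrist","coupon"); print(r[:1])
```

```text
14.7 [ 0.52176288 -0.05361728  0.07641985] [ 9.95837975e-01  9.11402705e-02 -3.28928340e-04 -2.64716762e-04] [-0.44422201 -0.33657819 -0.4978309 ] 0.02892875615477892
[{'centre': [0.5493, -0.0489, 0.0006], 'conf': 0.76}]
[{'centre': [0.5469, -0.0515, 0.0558], 'conf': 0.79}]
```

View pics/w7.png

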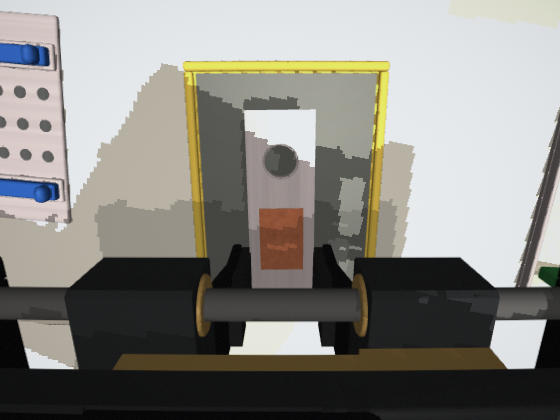

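The coupon (280,200) is square to the tray and near its middle, with rims at x=190 and 385. Lowering and releasing.

Call:
apply_moves(
  series=[
    {"offset": [0, 0.1, -2], "rot": [0, 0, 0]},
    {"offset": [0, 0.1, -3.5], "rot": [0, 0, 0]},
    {"offset": [0, 0.1, -4.3], "rot": [0, 0, 0]},
    {"offset": [0, 0.1, -4.7], "rot": [0, 0, 0]},
    {"offset": [0, 0.1, -4.9], "rot": [0, 0, 0]},
    {"offset": [0, 0.1, -4.9], "rot": [0, 0, 0]},
    {"offset": [0, 0.1, -4.9], "rot": [0, 0, 0]},
  ],
)

```text
time: 15.5
position: [0.5221, -0.0535, 0.0284]
tool_rot: [0.996, 0.09, 0.0, 0.0]
ft_force: [-1.4, 2.3, 5.2]
grip_width: 0.0294
grip_force: 37.8
```

Call:
apply_moves(
  hand=0.55,
  series=[
    {"offset": [0, 0, 0], "rot": [0, 0, 0]},
    {"offset": [0, 0, 0], "rot": [0, 0, 0]},
    {"offset": [0, 0, 0], "rot": [0, 0, 0]},
    {"offset": [0, 0, 0], "rot": [0, 0, 0]},
    {"offset": [0, 0, 2], "rot": [0, 0, 0]},
    {"offset": [0, 0, 5], "rot": [0, 0, 0]},
    {"offset": [0, 0, 8], "rot": [0, 0, 7.7]},
    {"offset": [-1, -1.5, 10], "rot": [0, 0, 15.4]},
    {"offset": [-2, -3, 12], "rot": [0, 0, 23.1]},
    {"offset": [-3, -4.5, 14], "rot": [0, 0, 30.8]},
    {"offset": [-4, -6, 14], "rot": [0, 0, 38.5]},
    {"offset": [-5, -7.5, 14], "rot": [0, 0, 46.2]},
    {"offset": [-6, -9, 14], "rot": [0, 0, 53.9]},
    {"offset": [-7, -11, 14], "rot": [0, 0, 61.6]},
    {"offset": [-8, -13, 14], "rot": [0, 0, 69.3]},
    {"offset": [-8.2, -14.7, 14], "rot": [0, 0, 77.6]},
    {"offset": [-8.2, -14.7, 14], "rot": [0, 0, 77.6]},
    {"offset": [-8.2, -14.7, 14], "rot": [0, 0, 77.6]},
  ],
)

```text
time: 17.3
position: [0.4399, -0.2007, 0.1675]
tool_rot: [0.721, 0.693, 0.0, -0.0]
ft_force: [0.7, -0.3, 1.0]
grip_width: 0.0478
grip_force: 0.0
```

Run:
```python
from h import *
snap("wrist","w8"); snap("side","s8"); o=get_obs(); print(o["time"],o["position"],o["tool_rot"],o["ft_force"],o["grip_width"])
print(nets.spot_point("wrist","handpiece")[:2]); print(nets.spot_point("side","coupon")[:2])
a=rect("w8",.36,.50,-.25,.01,.009,3,"r8")
c,im=load("s8"); b=cv2.resize(im[130:300,180:340],None,fx=3,fy=3)[:, :]
W=max(a.shape[1],b.shape[1]); f=lambda i: cv2.copyMakeBorder(i,0,0,0,W-i.shape[1],cv2.BORDER_CONSTANT)
o=np.vstack([f(a),f(b)]); print(o.shape,a.shape); cv2.imwrite("pics/v8.png",cv2.resize(o,None,fx=.63,fy=.63))
```

```text
17.4 [ 0.43986972 -0.19988037  0.16745896] [ 7.20343640e-01  6.93617267e-01  1.09147601e-04 -3.41003815e-04] [ 0.70036214 -0.45907079 -0.21496495] 0.047707103294788986
[]
[{'centre': [0.5478, -0.0519, 0.0063], 'conf': 0.52}]
(930, 780, 3) (420, 780, 3)
```

View pics/v8.png

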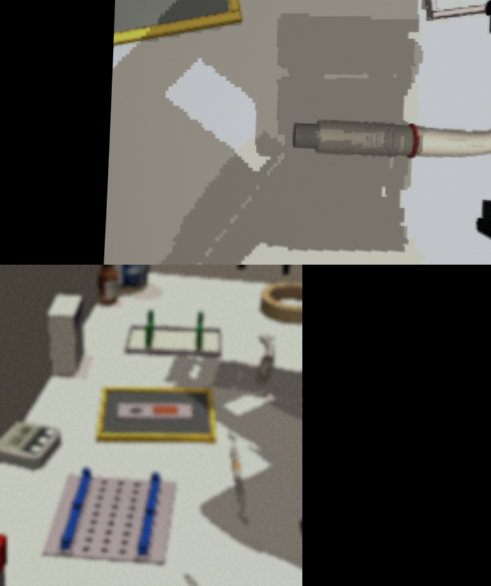

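The coupon lies in line in the middle of the tray (second panel: 157,412). The handpiece tail is at (293,135) and its ring at (413,140), so I'll grasp at (0.4265, -0.197).

Call:
apply_moves(
  series=[
    {"offset": [-1.3, 0.4, -4], "rot": [0, 0, 0]},
    {"offset": [-1.3, 0.4, -8], "rot": [0, 0, 0]},
    {"offset": [-1.3, 0.4, -11.5], "rot": [0, 0, 0]},
    {"offset": [-1.3, 0.4, -13.5], "rot": [0, 0, 0]},
    {"offset": [-1.3, 0.4, -14.4], "rot": [0, 0, 0]},
    {"offset": [-1.3, 0.4, -14.4], "rot": [0, 0, 0]},
    {"offset": [-1.3, 0.4, -14.4], "rot": [0, 0, 0]},
  ],
)

```text
time: 18.2
position: [0.4274, -0.1966, 0.024]
tool_rot: [0.72, 0.694, 0.0, 0.0]
ft_force: [-0.3, 0.2, 0.3]
grip_width: 0.0479
grip_force: 0.0
```

Call:
apply_moves(
  hand=0,
  newtons=20,
  series=[
    {"offset": [0, 0, 0], "rot": [0, 0, 0]},
    {"offset": [0, 0, 0], "rot": [0, 0, 0]},
    {"offset": [0, 0, 0], "rot": [0, 0, 0]},
    {"offset": [0, 0, 0], "rot": [0, 0, 0]},
    {"offset": [0, 0, 0], "rot": [0, 0, 0]},
    {"offset": [0, 0, 0], "rot": [0, 0, 0]},
    {"offset": [0, 0, 0], "rot": [0, 0, 0]},
    {"offset": [0, 0, 2], "rot": [0, 0, 0]},
    {"offset": [0, 0, 5], "rot": [0, 0, 0]},
    {"offset": [0, 0, 8], "rot": [0, 0, 0]},
    {"offset": [0, 0, 8], "rot": [0, 0, 0]},
    {"offset": [0, 0, 8], "rot": [0, 0, 0]},
  ],
)

```text
time: 19.4
position: [0.427, -0.1968, 0.1038]
tool_rot: [0.72, 0.694, 0.0, 0.001]
ft_force: [0.0, -0.4, -0.5]
grip_width: 0.018
grip_force: 19.9
```

Call:
apply_moves(
  series=[
    {"offset": [1.4, -0.5, 0], "rot": [0, 0, -8]},
    {"offset": [2.9, -1, 0], "rot": [0, 0, -16]},
    {"offset": [4.4, -1.5, 0], "rot": [0, 0, -24]},
    {"offset": [5.8, -2, 0], "rot": [0, 0, -32]},
    {"offset": [7.3, -2.5, 0], "rot": [0, 0, -40]},
    {"offset": [8.7, -3, 0], "rot": [0, 0, -48]},
    {"offset": [10.2, -3.5, 0], "rot": [0, 0, -56]},
    {"offset": [11.6, -4, 0], "rot": [0, 0, -64]},
    {"offset": [13, -4.5, 0], "rot": [0, 0, -72]},
    {"offset": [14.5, -4.8, 0], "rot": [0, 0, -80.3]},
    {"offset": [14.5, -4.8, -1], "rot": [0, 0, -80.3]},
    {"offset": [14.5, -4.8, -1], "rot": [0, 0, -80.3]},
    {"offset": [14.5, -4.8, -1], "rot": [0, 0, -80.3]},
  ],
)

```text
time: 20.7
position: [0.5698, -0.2437, 0.0916]
tool_rot: [0.998, 0.068, -0.002, -0.002]
ft_force: [0.5, 0.1, 0.0]
grip_width: 0.0183
grip_force: 19.9
```

Run:
```python
from h import *
snap("wrist","w9"); cal,_=snap("side","s9"); o=get_obs(); print(o["time"],o["position"],o["tool_rot"],o["ft_force"],o["grip_width"])
print(nets.spot_point("wrist","oiling_cradle")[:1]);print(nets.spot_point("side","handpiece")[:1]);print(nets.spot_point("side","oiling_cradle")[:1])
a=load("w9")[1]; b=cv2.resize(load("s9")[1][110:230,220:360],None,fx=3,fy=3)
cv2.imwrite("pics/v9.png",cv2.resize(np.hstack([a,cv2.copyMakeBorder(b,0,60,0,0,cv2.BORDER_CONSTANT)]),None,fx=.8,fy=.8))
```

```text
20.8 [ 0.57075553 -0.24428942  0.09285594] [ 9.97750058e-01  6.70341598e-02 -9.10679325e-04 -6.42954528e-04] [ 0.16582413  0.2102394  -1.39201083] 0.018484498039597834
[{'centre': [0.5643, -0.2464, -0.001], 'conf': 0.66}]
[{'centre': [0.5498, -0.251, 0.0692], 'conf': 0.71}]
[{'centre': [0.5629, -0.2484, -0.0009], 'conf': 0.93}]
```

View pics/v9.png

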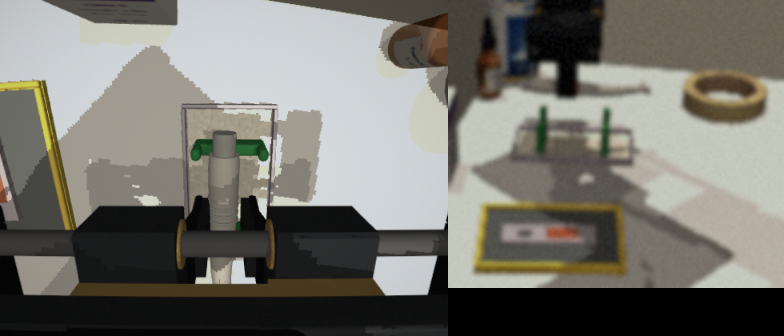

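The handpiece is over the cradle (saddle horns at 195 and 263, body at 225), with its origin about 14 mm short of the middle. I'll shift it +8 mm in x and lower it.

Call:
apply_moves(
  series=[
    {"offset": [0.8, 0.1, 0], "rot": [0, 0, 0]},
    {"offset": [0.8, 0.1, -1.5], "rot": [0, 0, 0]},
    {"offset": [0.8, 0.1, -3], "rot": [0, 0, 0]},
    {"offset": [0.8, 0.1, -4], "rot": [0, 0, 0]},
    {"offset": [0.8, 0.1, -4.5], "rot": [0, 0, 0]},
    {"offset": [0.8, 0.1, -4.6], "rot": [0, 0, 0]},
    {"offset": [0.8, 0.1, -4.6], "rot": [0, 0, 0]},
    {"offset": [0.8, 0.1, -4.6], "rot": [0, 0, 0]},
  ],
)

```text
time: 21.75
position: [0.5791, -0.2432, 0.0474]
tool_rot: [0.998, 0.067, -0.001, -0.001]
ft_force: [-1.7, 0.2, 2.3]
grip_width: 0.0183
grip_force: 19.9
```

Call:
apply_moves(
  hand=0.5,
  series=[
    {"offset": [0, 0, 0], "rot": [0, 0, 0]},
    {"offset": [0, 0, 0], "rot": [0, 0, 0]},
    {"offset": [0, 0, 0], "rot": [0, 0, 0]},
    {"offset": [0, 0, 0], "rot": [0, 0, 0]},
    {"offset": [0, 0, 2], "rot": [0, 0, 0]},
    {"offset": [0, 0, 5], "rot": [0, 0, 0]},
    {"offset": [0, 0, 8], "rot": [0, 0, 8]},
    {"offset": [-1, 2, 10], "rot": [0, 0, 16]},
    {"offset": [-3, 5, 12], "rot": [0, 0, 24]},
    {"offset": [-5, 8, 12], "rot": [0, 0, 32]},
    {"offset": [-7, 11, 12], "rot": [0, 0, 40]},
    {"offset": [-9, 14, 12], "rot": [0, 0, 48]},
    {"offset": [-11, 17, 12], "rot": [0, 0, 56]},
    {"offset": [-12, 20, 12], "rot": [0, 0, 64]},
    {"offset": [-13, 23, 12], "rot": [0, 0, 72]},
    {"offset": [-14, 26, 12], "rot": [0, 0, 80]},
    {"offset": [-14.2, 29.2, 12], "rot": [0, 0, 88]},
    {"offset": [-14.2, 29.2, 12], "rot": [0, 0, 94]},
    {"offset": [-14.2, 29.2, 12], "rot": [0, 0, 94]},
    {"offset": [-14.2, 29.2, 12], "rot": [0, 0, 94]},
  ],
)

```text
time: 23.75
position: [0.4383, 0.0481, 0.1677]
tool_rot: [0.633, 0.774, 0.0, 0.0]
ft_force: [0.4, -0.5, -0.6]
grip_width: 0.0438
grip_force: 0.0
```

Run:
```python
from h import *
snap("wrist","w10"); cal,_=snap("side","s10"); o=get_obs(); print(o["time"],o["position"],o["tool_rot"],o["ft_force"],o["grip_width"])
print(nets.spot_point("side","handpiece")[:1]);print(nets.spot_point("side","oiling_cradle")[:1])
print(nets.spot_point("wrist","scaler")[:2])
a=rect("w10",.38,.50,-.02,.20,.004,3,"r10"); b=cv2.resize(load("s10")[1][130:230,220:350],None,fx=4,fy=4)
W=660; f=lambda i: cv2.copyMakeBorder(i,0,0,0,W-i.shape[1],cv2.BORDER_CONSTANT)
cv2.imwrite("pics/v10.png",cv2.resize(np.vstack([f(a),f(b)]),None,fx=.78,fy=.78))
```

```text
23.85 [0.43831385 0.04767441 0.16759401] [6.32827064e-01 7.74293122e-01 1.23516980e-04 2.29474722e-04] [ 0.28558871 -0.70710324 -0.49197956] 0.04352716148819562
[]
[{'centre': [0.5626, -0.2504, -0.0005], 'conf': 0.8}]
[{'centre': [0.4332, 0.0488, -0.0002], 'conf': 0.95}]
```

View pics/v10.png

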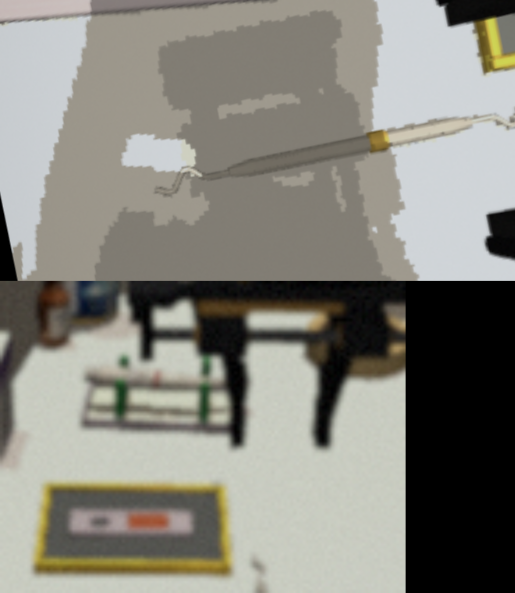

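The handpiece lies across both green saddles (horns at 122 and 206, ring between them). The scaler handle runs from (228,172) to (468,122), so its middle is (0.437, 0.051).

Call:
apply_moves(
  series=[
    {"offset": [-0.1, 0.3, -4], "rot": [0, 0, 0]},
    {"offset": [-0.1, 0.3, -8], "rot": [0, 0, 0]},
    {"offset": [-0.1, 0.3, -11.5], "rot": [0, 0, 0]},
    {"offset": [-0.1, 0.3, -13.5], "rot": [0, 0, 0]},
    {"offset": [-0.1, 0.3, -14.5], "rot": [0, 0, 0]},
    {"offset": [-0.1, 0.3, -14.5], "rot": [0, 0, 0]},
    {"offset": [-0.1, 0.3, -14.5], "rot": [0, 0, 0]},
  ],
)

```text
time: 24.7
position: [0.4375, 0.0509, 0.0229]
tool_rot: [0.632, 0.775, 0.0, 0.0]
ft_force: [0.5, -0.6, -0.7]
grip_width: 0.0438
grip_force: 0.0
```

Call:
apply_moves(
  hand=0,
  newtons=20,
  series=[
    {"offset": [0, 0, 0], "rot": [0, 0, 0]},
    {"offset": [0, 0, 0], "rot": [0, 0, 0]},
    {"offset": [0, 0, 0], "rot": [0, 0, 0]},
    {"offset": [0, 0, 0], "rot": [0, 0, 0]},
    {"offset": [0, 0, 0], "rot": [0, 0, 0]},
    {"offset": [0, 0, 0], "rot": [0, 0, 0]},
    {"offset": [0, 0, 0], "rot": [0, 0, 0]},
    {"offset": [0, 0, 0], "rot": [0, 0, 0]},
    {"offset": [0, 0, 2], "rot": [0, 0, 0]},
    {"offset": [0, 0, 5], "rot": [0, 0, 0]},
    {"offset": [0, 0, 8], "rot": [0, 0, 0]},
    {"offset": [0, 0, 8], "rot": [0, 0, 0]},
    {"offset": [0, 0, 8], "rot": [0, 0, 0]},
  ],
)

```text
time: 26.0
position: [0.4372, 0.0512, 0.1029]
tool_rot: [0.632, 0.775, 0.0, 0.001]
ft_force: [-1.1, -0.8, 0.1]
grip_width: 0.0068
grip_force: 20.0
```

Call:
apply_moves(
  series=[
    {"offset": [1, 0.6, 1], "rot": [0, 0, -8]},
    {"offset": [2, 1.2, 2], "rot": [0, 0, -16]},
    {"offset": [3, 1.8, 2], "rot": [0, 0, -24]},
    {"offset": [4, 2.4, 2], "rot": [0, 0, -32]},
    {"offset": [5, 3, 2], "rot": [0, 0, -40]},
    {"offset": [6, 3.6, 2], "rot": [0, 0, -48]},
    {"offset": [7, 4.2, 2], "rot": [0, 0, -56]},
    {"offset": [8, 4.8, 2], "rot": [0, 0, -64]},
    {"offset": [9, 5.4, 2], "rot": [0, 0, -72]},
    {"offset": [10, 6, 2], "rot": [0, 0, -80]},
    {"offset": [11.2, 6.4, 0], "rot": [0, 0, -88]},
    {"offset": [12.2, 6.8, -2], "rot": [0, 0, -96.6]},
    {"offset": [12.2, 6.8, -3], "rot": [0, 0, -96.6]},
    {"offset": [12.2, 6.8, -3], "rot": [0, 0, -96.6]},
    {"offset": [12.2, 6.8, -3], "rot": [0, 0, -96.6]},
  ],
)

```text
time: 27.5
position: [0.5576, 0.119, 0.0718]
tool_rot: [0.999, 0.045, -0.001, -0.0]
ft_force: [-0.2, -0.5, -0.6]
grip_width: 0.0067
grip_force: 20.0
```

Run:
```python
from h import *
snap("wrist","w11"); o=get_obs(); print(o["time"],o["position"],o["tool_rot"],o["ft_force"],o["grip_width"])
print(nets.spot_point("wrist","scaler")[:1],nets.spot_point("wrist","instrument_rack")[:1],nets.spot_point("wrist","tweezers")[:1])
```

```text
27.55 [0.55825708 0.1190225  0.07249983] [ 9.99004854e-01  4.45986131e-02 -5.15573439e-04  8.60682321e-06] [ 0.19176309 -0.79157761  0.20724498] 0.00658306718310404
[{'centre': [0.5544, 0.1171, 0.0481], 'conf': 0.74}] [{'centre': [0.5578, 0.1449, 0.0039], 'conf': 0.7}] [{'centre': [0.4448, 0.2862, -0.0027], 'conf': 0.75}]
```

View pics/w11.png

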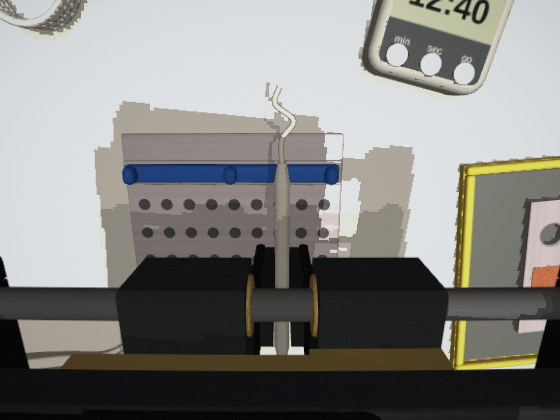

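The scaler (282) sits midway between the ridges at 230 and 332 and is aligned. Lowering and releasing.

Call:
apply_moves(
  series=[
    {"offset": [0, 0, -1.5], "rot": [0, 0, 0]},
    {"offset": [0, 0, -2.8], "rot": [0, 0, 0]},
    {"offset": [0, 0, -3.4], "rot": [0, 0, 0]},
    {"offset": [0, 0, -3.7], "rot": [0, 0, 0]},
    {"offset": [0, 0, -3.75], "rot": [0, 0, 0]},
    {"offset": [0, 0, -3.75], "rot": [0, 0, 0]},
    {"offset": [0, 0, -3.75], "rot": [0, 0, 0]},
  ],
)

```text
time: 28.4
position: [0.5592, 0.1192, 0.0354]
tool_rot: [0.999, 0.044, 0.0, 0.0]
ft_force: [-0.2, -0.8, -0.5]
grip_width: 0.0067
grip_force: 20.0
```

Call:
apply_moves(
  series=[
    {"offset": [0, 0, -0.1], "rot": [0, 0, 0]},
    {"offset": [0, 0, -0.1], "rot": [0, 0, 0]},
    {"offset": [0, 0, -0.15], "rot": [0, 0, 0]},
    {"offset": [0, 0, -0.15], "rot": [0, 0, 0]},
  ],
)

```text
time: 28.8
position: [0.5593, 0.1192, 0.0345]
tool_rot: [0.999, 0.044, 0.001, 0.0]
ft_force: [-0.7, 0.1, 6.1]
grip_width: 0.0069
grip_force: 20.0
```

Call:
apply_moves(
  hand=0.4,
  series=[
    {"offset": [0, 0, 0], "rot": [0, 0, 0]},
    {"offset": [0, 0, 0], "rot": [0, 0, 0]},
    {"offset": [0, 0, 0], "rot": [0, 0, 0]},
    {"offset": [0, 0, 0], "rot": [0, 0, 0]},
    {"offset": [0, 0, 2], "rot": [0, 0, 0]},
    {"offset": [0, 0, 5], "rot": [0, 0, 0]},
    {"offset": [-1, 1, 8], "rot": [0, 0, 8.4]},
    {"offset": [-2, 2, 10], "rot": [0, 0, 16.8]},
    {"offset": [-3, 4, 12], "rot": [0, 0, 25.2]},
    {"offset": [-4, 6, 13.4], "rot": [0, 0, 33.6]},
    {"offset": [-5, 8, 13.4], "rot": [0, 0, 42]},
    {"offset": [-6, 10, 13.4], "rot": [0, 0, 50.4]},
    {"offset": [-7, 12, 13.4], "rot": [0, 0, 58.8]},
    {"offset": [-8, 14, 13.4], "rot": [0, 0, 67.2]},
    {"offset": [-9, 15, 13.4], "rot": [0, 0, 75.6]},
    {"offset": [-10, 16, 13.4], "rot": [0, 0, 84]},
    {"offset": [-11.3, 16.7, 13.4], "rot": [0, 0, 92.4]},
    {"offset": [-11.3, 16.7, 13.4], "rot": [0, 0, 100.8]},
    {"offset": [-11.3, 16.7, 13.4], "rot": [0, 0, 101]},
    {"offset": [-11.3, 16.7, 13.4], "rot": [0, 0, 101]},
  ],
)

```text
time: 30.8
position: [0.4461, 0.2862, 0.1675]
tool_rot: [0.603, 0.798, 0.0, 0.0]
ft_force: [0.3, 1.0, -0.5]
grip_width: 0.0345
grip_force: 0.0
```

Run:
```python
from h import *
snap("wrist","w12"); cal,_=snap("side","s12"); o=get_obs(); print(o["time"],o["position"],o["tool_rot"],o["ft_force"],o["grip_width"])
print(nets.spot_point("side","scaler")[:1],nets.spot_point("side","handpiece")[:1])
print(nets.spot_point("wrist","tweezers")[:2])
a=rect("w12",.38,.50,.19,.41,.008,3,"r12"); b=cv2.resize(load("s12")[1][130:310,200:350],None,fx=3,fy=3)
W=660; f=lambda i: cv2.copyMakeBorder(i,0,0,0,W-i.shape[1],cv2.BORDER_CONSTANT)
cv2.imwrite("pics/v12.png",cv2.resize(np.vstack([f(a),f(b)]),None,fx=.66,fy=.66))
```

```text
30.9 [0.44626121 0.28605609 0.1675279 ] [6.02646022e-01 7.98008623e-01 8.49121182e-05 5.63120547e-05] [-0.31083887 -0.65986323  0.60684812] 0.034687566152487435
[{'centre': [0.5613, 0.1197, 0.0103], 'conf': 0.64}] [{'centre': [0.5592, -0.2501, 0.023], 'conf': 0.51}]
[{'centre': [0.4472, 0.2866, -0.0026], 'conf': 0.66}]
```

View pics/v12.png

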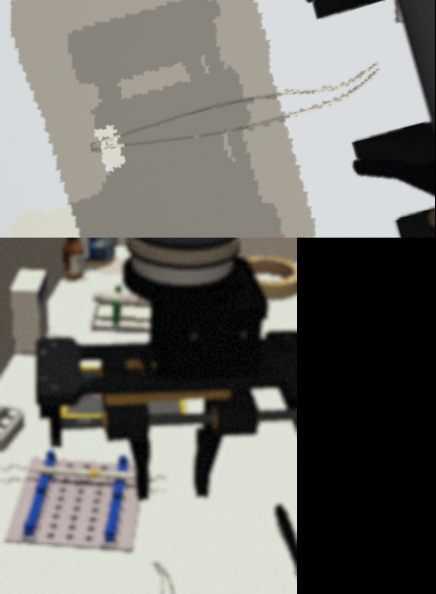

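The scaler lies across both combs in its lane (second panel, left). The tweezers' arms are widest near (243,99) and (243,131), so I'll grasp at (0.442, 0.287).

Call:
apply_moves(
  series=[
    {"offset": [-0.4, 0.1, -4], "rot": [0, 0, -5]},
    {"offset": [-0.4, 0.1, -8], "rot": [0, 0, -5]},
    {"offset": [-0.4, 0.1, -11.5], "rot": [0, 0, -5]},
    {"offset": [-0.4, 0.1, -13.5], "rot": [0, 0, -5]},
    {"offset": [-0.4, 0.1, -14.5], "rot": [0, 0, -5]},
    {"offset": [-0.4, 0.1, -14.5], "rot": [0, 0, -5]},
    {"offset": [-0.4, 0.1, -14.5], "rot": [0, 0, -5]},
  ],
)

```text
time: 31.75
position: [0.4427, 0.2874, 0.0231]
tool_rot: [0.636, 0.772, 0.001, 0.0]
ft_force: [0.4, 0.2, 0.5]
grip_width: 0.0346
grip_force: 0.0
```

Call:
apply_moves(
  hand=0,
  newtons=15,
  series=[
    {"offset": [0, 0, 0], "rot": [0, 0, 0]},
    {"offset": [0, 0, 0], "rot": [0, 0, 0]},
    {"offset": [0, 0, 0], "rot": [0, 0, 0]},
    {"offset": [0, 0, 0], "rot": [0, 0, 0]},
    {"offset": [0, 0, 0], "rot": [0, 0, 0]},
    {"offset": [0, 0, 0], "rot": [0, 0, 0]},
    {"offset": [0, 0, 0], "rot": [0, 0, 0]},
    {"offset": [0, 0, 2], "rot": [0, 0, 0]},
    {"offset": [0, 0, 5], "rot": [0, 0, 0]},
    {"offset": [0, 0, 8], "rot": [0, 0, 0]},
    {"offset": [0, 0, 8], "rot": [0, 0, 0]},
    {"offset": [0, 0, 8], "rot": [0, 0, 0]},
  ],
)

```text
time: 32.95
position: [0.442, 0.2873, 0.1029]
tool_rot: [0.636, 0.772, 0.0, 0.0]
ft_force: [-0.0, -0.1, -0.7]
grip_width: 0.0155
grip_force: 14.9
```

Call:
apply_moves(
  series=[
    {"offset": [0.5, -1.5, 1], "rot": [0, 0, -8]},
    {"offset": [1, -3, 2], "rot": [0, 0, -16]},
    {"offset": [2, -4.5, 2], "rot": [0, 0, -24]},
    {"offset": [3, -6, 2], "rot": [0, 0, -32]},
    {"offset": [4, -7, 2], "rot": [0, 0, -40]},
    {"offset": [5, -8, 2], "rot": [0, 0, -48]},
    {"offset": [6, -9, 2], "rot": [0, 0, -56]},
    {"offset": [7, -10, 2], "rot": [0, 0, -64]},
    {"offset": [8, -10.5, 2], "rot": [0, 0, -72]},
    {"offset": [9, -10.8, 2], "rot": [0, 0, -80]},
    {"offset": [10, -11, 1], "rot": [0, 0, -88]},
    {"offset": [11.3, -11.2, -1], "rot": [0, 0, -96]},
    {"offset": [11.3, -11.2, -2.5], "rot": [0, 0, -101]},
    {"offset": [11.3, -11.2, -3], "rot": [0, 0, -101]},
    {"offset": [11.3, -11.2, -3], "rot": [0, 0, -101]},
    {"offset": [11.3, -11.2, -3], "rot": [0, 0, -101]},
  ],
)

```text
time: 34.55
position: [0.5544, 0.1753, 0.0722]
tool_rot: [1.0, 0.001, -0.001, 0.0]
ft_force: [-0.3, 0.1, -0.1]
grip_width: 0.0151
grip_force: 14.9
```

Run:
```python
from h import *
snap("wrist","w13"); snap("side","s13"); o=get_obs(); print(o["time"],o["position"],o["tool_rot"],o["ft_force"],o["grip_width"])
for c in ["wrist","side"]: print(nets.spot_point(c,"tweezers")[:1],nets.spot_point(c,"scaler")[:1])
```

```text
34.65 [0.55502452 0.17538175 0.07302331] [ 9.99999663e-01  7.35752789e-04  3.60408942e-04 -5.38411611e-05] [ 0.21717486 -0.19397323  0.3906615 ] 0.015182812617600605
[{'centre': [0.5582, 0.1726, 0.0469], 'conf': 0.78}] [{'centre': [0.5559, 0.1125, 0.015], 'conf': 0.73}]
[{'centre': [0.5548, 0.1727, 0.0472], 'conf': 0.66}] [{'centre': [0.5499, -0.0497, 0.005], 'conf': 0.7}]
```

View pics/w13.png

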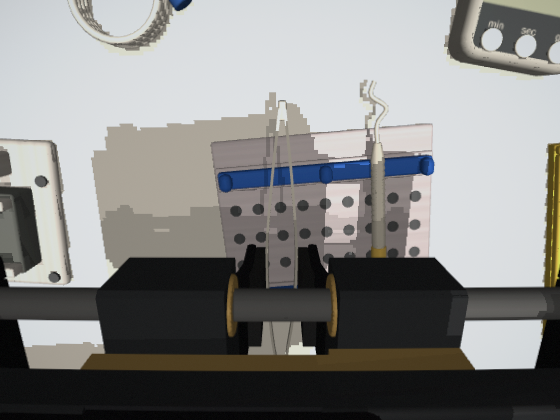

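The tweezers (282) lie between the ridges at 226 and 325, and the scaler (378) is untouched. Lowering.

Call:
apply_moves(
  series=[
    {"offset": [0, 0, -1.5], "rot": [0, 0, 2]},
    {"offset": [0, 0, -2.8], "rot": [0, 0, 2]},
    {"offset": [0, 0, -3.4], "rot": [0, 0, 2]},
    {"offset": [0, 0, -3.7], "rot": [0, 0, 2]},
    {"offset": [0, 0, -3.8], "rot": [0, 0, 2]},
    {"offset": [0, 0, -3.8], "rot": [0, 0, 2]},
    {"offset": [0, 0, -3.85], "rot": [0, 0, 2]},
    {"offset": [0, 0, -3.85], "rot": [0, 0, 2]},
  ],
)

```text
time: 35.65
position: [0.5554, 0.1753, 0.0344]
tool_rot: [1.0, 0.018, 0.001, -0.0]
ft_force: [-0.1, -0.5, -0.1]
grip_width: 0.0153
grip_force: 14.9
```

Call:
apply_moves(
  series=[
    {"offset": [0, 0, -0.1], "rot": [0, 0, 0]},
    {"offset": [0, 0, -0.1], "rot": [0, 0, 0]},
    {"offset": [0, 0, -0.1], "rot": [0, 0, 0]},
  ],
)

```text
time: 35.95
position: [0.5554, 0.1753, 0.0343]
tool_rot: [1.0, 0.018, 0.001, -0.0]
ft_force: [-1.0, -0.2, 7.3]
grip_width: 0.0152
grip_force: 14.8
```

Call:
apply_moves(
  hand=0.35,
  series=[
    {"offset": [0, 0, 0.1], "rot": [0, 0, 0]},
    {"offset": [0, 0, 0.1], "rot": [0, 0, 0]},
    {"offset": [0, 0, 0.1], "rot": [0, 0, 0]},
    {"offset": [0, 0, 0.1], "rot": [0, 0, 0]},
    {"offset": [0, 0, 2], "rot": [0, 0, 0]},
    {"offset": [0, 0, 5], "rot": [0, 0, 0]},
    {"offset": [-1, 0, 9], "rot": [0, 0, 0]},
    {"offset": [-3, -2, 13], "rot": [0, 0, 0]},
    {"offset": [-6, -5, 17], "rot": [0, 0, 0]},
    {"offset": [-9, -8, 21], "rot": [0, 0, 0]},
    {"offset": [-11, -10, 25], "rot": [0, 0, 0]},
    {"offset": [-11, -13, 28], "rot": [0, 0, 0]},
    {"offset": [-11, -13, 28], "rot": [0, 0, 0]},
    {"offset": [-11, -13, 28], "rot": [0, 0, 0]},
  ],
)

```text
time: 37.35
position: [0.4454, 0.0445, 0.3141]
tool_rot: [1.0, 0.017, 0.002, 0.0]
ft_force: [-0.0, -0.1, 0.3]
grip_width: 0.0303
grip_force: 0.0
```

Run:
```python
from h import *
snap("wrist","w14"); snap("side","s14"); o=get_obs(); print(o["time"],o["position"],o["ft_force"])
for c in ["wrist","side"]:
  for q in ["tweezers","scaler","handpiece","oiling_cradle","instrument_rack","coupon","record_tray","bar_grip"]: print(c,q,[([round(v,3) for v in d["centre"]],round(d["conf"],2)) for d in nets.spot_point(c,q)[:1]])
a=load("w14")[1]; b=cv2.resize(load("s14")[1][120:350,150:340],None,fx=1.83,fy=1.83)[:420]
cv2.imwrite("pics/v14.png",cv2.resize(np.hstack([a,cv2.copyMakeBorder(b,0,420-b.shape[0],0,0,cv2.BORDER_CONSTANT)]),None,fx=.87,fy=.87))
```

```text
37.45 [0.444284   0.04573974 0.31185457] [-0.75749366 -0.16680338  0.2060574 ]
wrist tweezers [([0.559, 0.174, 0.011], 0.91)]
wrist scaler [([0.553, 0.115, 0.012], 0.83)]
wrist handpiece [([0.558, -0.251, 0.023], 0.91)]
wrist oiling_cradle [([0.564, -0.249, 0.0], 0.73)]
wrist instrument_rack [([0.555, 0.144, 0.002], 0.68)]
wrist coupon [([0.552, -0.051, 0.004], 0.64)]
wrist record_tray [([0.549, -0.048, 0.002], 0.73)]
wrist bar_grip []
side tweezers [([0.559, 0.169, 0.009], 0.79)]
side scaler [([0.561, 0.12, 0.011], 0.78)]
side handpiece [([0.558, -0.252, 0.022], 0.62)]
side oiling_cradle [([0.56, -0.249, 0.0], 0.69)]
side instrument_rack [([0.556, 0.15, -0.003], 0.79)]
side coupon [([0.55, -0.052, 0.005], 0.87)]
side record_tray [([0.55, -0.047, -0.002], 0.71)]
side bar_grip [([0.587, 0.349, 0.123], 0.71)]
```

View pics/v14.png

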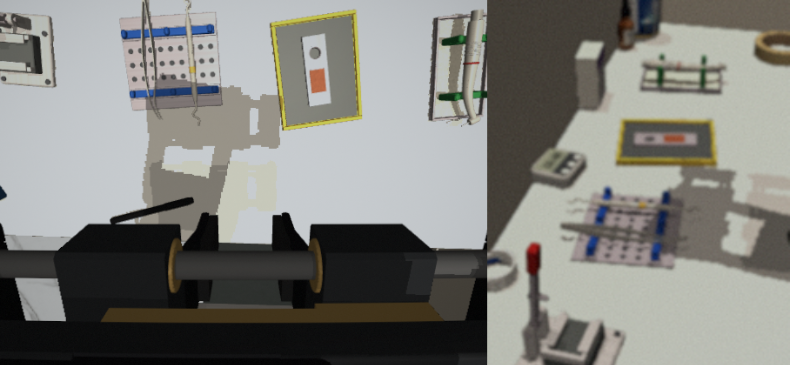

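The bar is up (533,258), the coupon lies in line in the tray, and the handpiece is across both saddles. The tweezers (148) and scaler (192) each lie across both combs in separate lanes. Handing in.

```bash
python3 -c "
from rig import hand_in
print(hand_in())"
```

```text
the job is handed in; nothing more can be done
None
```

The job is done and handed in at about 37 s: the final pictures showed the bar well up at about 1.4 rad, the coupon flat in line in the tray, the handpiece across both saddles, the scaler and tweezers one per rack lane, and the gripper clear of everything.

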